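# Feed the bottom blank from the magazine to the register pins

## Robot

A 6-joint arm with a two-finger parallel gripper is mounted at the origin on a cart in front of the work surface, level with it; the furniture and walls round the work are solid. World frame = base frame: x ahead of the robot, y to its left, z up, the work surface at z = 0. Lengths are in mm, angles in rad, forces in N, time in s.
With the tool pointing down it reaches from about 275 to 850 mm from the base axis. Payload 5.2 kg.
Tool frame: the origin (TCP) lies at the very end of the fingers, on their centre line; the grasp point (between the pads) lies grip_depth behind it (grip_depth is the distance from the TCP to the grasp point, in mm); z points along the fingers, y is the line along which they close (so a half turn about z gives the same grasp; the last joint's range is limited). The gripper opens to 85 mm and grips with 20 to 120 N. Pads are 22 mm wide; open, the fingers measure 114 mm over their backs; the gripper's body (76 mm by 85 mm) begins 54 mm behind the grasp point. The pads swing forward as they close: fully open they stand 13 mm farther back than shut.
Start: joints at [1.019, 0.259, 1.535, -0, 1.348, -0.203], TCP at [187.952, 516.894, 231.31] pointing down, gripper open.
Joint ranges: [-3.14, 3.14], [-0.91, 2.08], [0.19, 2.58], [-1.22, 4.36], [0.22, 2.71], [-3.12, 3.12]. Speed limits (rad/s): [2.57, 2.57, 3.14, 3.14, 3.14, 3.14].

## Interface

Orientations are given as a 3x3 rotation matrix whose columns are the frame's x, y, z axes.
In Python, from plant import * gives the robot as it stands. Calls block until the motion is done:
- goto(position, orientation): joint-space move of the TCP to a pose.
- servo_line(position, rate=150, orientation=None, stop_force=None): straight line of the TCP; orientation=None keeps the orientation; rate is the mean speed in mm/s. With stop_force (N) it stops when the force on the tool has changed by that much, and returns True; else False.
- move_j(angles): joint-space move.
- gripper_open() and grab(effort=None): open the fingers fully, or close them until they stop; effort is the grip in N (None keeps the last).
- pause(seconds).
- solve_ik(position, orientation): joint angles nearest the present ones, or None.
- read_state(): the state.
- snapshot(name): name is "scene" or "top" or "wrist"; returns the picture (400x640x3 uint8, blue, green, red); there is no depth.
- get_calibration(name): a dict with "camera_matrix" (3x3 intrinsics, pixels), "R" (3x3) and "t" (3): a world point X has camera coordinates R X + t. Camera axes: x right, y down, z forward; pixel columns grow to the right and rows downward; lengths in mm; the calibration is good to about 2 mm. A picture is of the moment at which its call begins: read the wrist's pose just before it. get_calibration takes no time and is no camera call; for the wrist camera it gives the pose at the moment of the call.
A pose or a line that the arm cannot do raises MotionError and nothing moves.
- close_job(): hands the job in; it is judged then, once.
The state is a dict: "time": time; "joint_positions": joint angles; "dq": joint speeds; "joint_efforts": joint torques, N m; "position": TCP position; "tcp_rot": TCP orientation; "contact_force": force on the tool from outside, world axes, zero at the start; "ft_torque": the same for the moment, N m; "width": finger opening in mm; "gripper_force": force on a finger pad.
Only numpy, scipy, OpenCV 4.12 (cv2) and the standard library are available. Lean on these libraries where they do the work, as an engineer would, in place of code of your own. Each camera call takes 0.05 s, during which the arm holds its last target. There are 200 camera calls.

## Task

Draw the bottom sign blank out from under the stack in the feed magazine by sliding it under the gate along the feed board, then slide it home against all three register pins, lying flat on the board. Leave the other blanks in the magazine, with the tub that weighs them down standing on top the whole time. Press on the blank only lightly, its printing face marks easily, and leave the things nearby where they are.

Things in the scene. Friction and masses are not known exactly. Their poses are not given: they have to be found in the camera images.
- feeder: Feed board with a bottom-feed magazine, fixed to the bench: brown lacquered wood, 360 x 160 x 12 mm. Origin on the bench under the middle of the gate's rear face; x = feed direction, y to its left, z up; board covers x -163..197, y -76..84, top at z = 12 mm. Magazine behind the gate: aluminium cheeks (inner faces y = +-52) and a rear stop (x = -154), 24 mm high, hold four stacked blanks.
- gate (a point): Middle of the lower edge of the gate, a steel strip across the board: 4 mm thick, 146 mm wide, lower edge 8 mm and upper edge 36 mm above the board, so one 6 mm blank passes under it and those above are held back. It hangs on two 12 mm posts, 38 mm high, at y = +-67 mm in the feeder's frame. Axes as the feeder's.
- front_pin_right (a point): Centre of the top of a steel register pin, 14 mm across, 5 mm high above the board (1 mm lower than a blank), at x 177, y -25 mm in the feeder's frame: one of two that stop the blank's leading edge. A blank seated on all three pins has its centre at x 95, y 8 mm in the feeder's frame and lies square to the board.
- front_pin_left (a point): Centre of the top of the second front register pin, of the same size, at x 177, y 41 mm in the feeder's frame.
- side_pin (a point): Centre of the top of the side register pin, of the same size, at x 95, y 65 mm in the feeder's frame; it stops the blank's left long edge, 8 mm to the left of its path out of the magazine.
- bottom_blank: Bottom one of four pale sign blanks: plate 150 (along x) x 100 x 6 mm, 70 g, flat on the board, poking out 46 to 59 mm past the gate's rear face. Origin: centre of its underside. Smooth back slides (friction 0.2); matte face grips a fingertip (0.9), marks if the fingers press it with over 20 N: touch slowly. Drawing it out takes 4 to 9 N of downward press, 4 N once clear.
- stack_blank_1: Blank of the same size, lying on the bottom blank, held back by the gate; when the bottom blank has gone it drops 6 mm on to the board. Origin: centre of its underside.
- stack_blank_2: Blank of the same size, second above the bottom blank. Origin: centre of its underside.
- stack_blank_3: Blank of the same size, the top one, carrying the tub. Origin: centre of its underside.
- weight_tub: Closed ink tub with a white lid, 72 mm across and 101 mm high, about 0.4 kg, standing loose on the top blank as the weight of the stack, 36 mm above the bench. Origin: centre of its underside, z up.
- loose_lid: Round snap lid 87 mm across, 10 mm thick, lying on the bench: a bystander. Origin: centre of its underside.
- dye_bottle: Dark dye bottle with a black cap, 40 mm across, 93 mm high, standing on the bench: a bystander. Origin: centre of its underside.
- small_tub: Small low ink tub with a white lid, 68 mm across, 53 mm high, standing on the bench: a bystander. Origin: centre of its underside.
Mind the look-alikes: they are no part of the job. Of the things that look like the weight_tub, the largest one is meant.

How it is judged:
By the outcome, as a careful person would: the job done as asked, in the order asked, and still so for the second after the job is handed in, with the robot touching nothing.
It also fails if it takes over 61 s, if anything falls off the work surface, if the arm or the gripper's body presses on something with over 40 N, if the wrist force passes 120 N, or if a joint passes its speed limit or range.

## Working session

There is one attempt and no reset: what is moved stays moved. The work goes in short steps, each a Python script; the robot and the scene stay as the last script left them, time stands still between calls to the robot, and variables do not carry over. Pictures are saved under pics/ and viewed, at most 10 in all, crops included, and the job is handed in when it is done.

```bash
ls && mkdir -p pics && python3 - <<'E'
from plant import *
import cv2,numpy as np
for n in("scene","top"):
    cv2.imwrite(f"pics/{n}0.png",snapshot(n)); c=get_calibration(n); print(n,c)
s=read_state();print(s["time"],s["position"],s["tcp_rot"],s["width"])
E
```

```text
pics
scene {'camera_matrix': array([[405.35030241,   0.        , 315.46458257],
       [  0.        , 405.35030241, 200.24642307],
       [  0.        ,   0.        ,   1.        ]]), 'R': array([[-0.90532682, -0.42468457, -0.00513524],
       [-0.22019719,  0.47967863, -0.84936542],
       [ 0.36317565, -0.76782253, -0.52778027]]), 't': array([ 560.02431631,   66.48510869, 1019.22290394])}
top {'camera_matrix': array([[423.48003445,   0.        , 316.03725919],
       [  0.        , 423.48003445, 196.98579189],
       [  0.        ,   0.        ,   1.        ]]), 'R': array([[-1.14040889e-02, -9.99933668e-01, -1.61412939e-03],
       [-9.97430290e-01,  1.14896912e-02, -7.07163555e-02],
       [ 7.07302106e-02,  8.03525941e-04, -9.97495159e-01]]), 't': array([ 215.8549344 ,  535.30865612, 1165.2094128 ])}
0.1 [187.69300413 516.45961632 230.56223682] [[-9.39771961e-01  3.41801011e-01 -8.53910117e-04]
 [ 3.41801930e-01  9.39770949e-01 -1.41552391e-03]
 [ 3.18652419e-04 -1.62213780e-03 -9.99998634e-01]] 85.15683108024008
```

View pics/scene0.png

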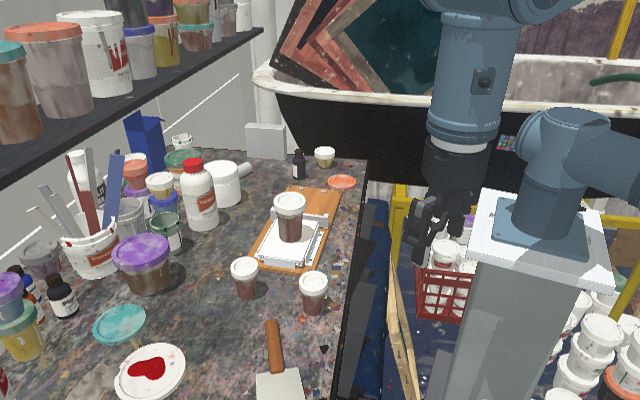

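View pics/top0.png

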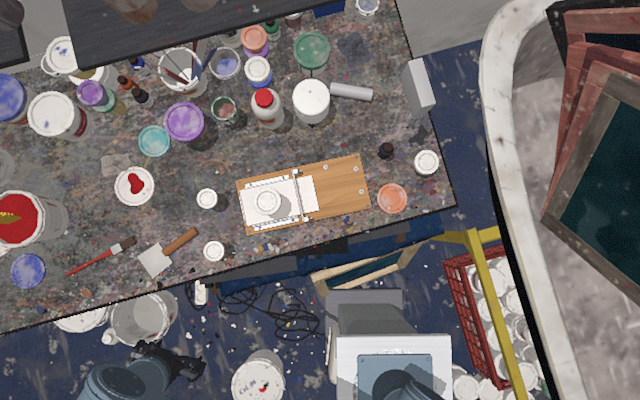

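Top view: the brown feed board has corners near (236,181), (360,154), (370,208), (246,235). The gate is near (299,195), the tub at (267,203), the side pin at (326,167), and the front pins at (354,168) and (361,190). The orange lid is at (392,198), the bottle at (386,150) and the small tub at (427,162). Next I'll get coarse positions and look from above with the wrist camera.

```bash
cat > h.py <<'E'
from plant import *
import cv2,numpy as np
def ray(c,p):
    K,R,t=[np.array(c[k]) for k in("camera_matrix","R","t")]
    return -R.T@t, R.T@np.linalg.solve(K,np.array([p[0],p[1],1.]))
def onz(c,p,z):
    o,d=ray(c,p); return o+d*(z-o[2])/d[2]
def proj(c,X):
    x=np.array(c["R"])@np.array(X)+c["t"]; x=np.array(c["camera_matrix"])@x; return x[:2]/x[2]
def tri(obs): # [(calib,px)]
    A=np.zeros((3,3));b=np.zeros(3)
    for c,p in obs:
        o,d=ray(c,p);d/=np.linalg.norm(d);M=np.eye(3)-np.outer(d,d);A+=M;b+=M@o
    return np.linalg.solve(A,b)
def down(ya): # tool pointing down, tool y axis along world angle ya
    y=np.array([np.cos(ya),np.sin(ya),0]);z=np.array([0,0,-1.]);return np.column_stack([np.cross(y,z),y,z])
E
python3 - <<'E'
from h import *
c=get_calibration("top")
P=[onz(c,p,12) for p in[(236,181),(360,154),(370,208),(246,235)]]
for p in P:print(p.round(1))
g=np.mean(P,0);print("mid",g)
d=(P[1]+P[2]-P[0]-P[3]);yaw=np.arctan2(d[1],d[0]);print("yaw",yaw)
for p in[(326,167),(354,168),(361,190)]:print(onz(c,p,17).round(1))
print("gate",onz(c,(299,195),48).round(1))
s=read_state();w=get_calibration("wrist");print("cam in tool",np.array(s["tcp_rot"]).T@(ray(w,(320,200))[0]-s["position"]), np.array(s["tcp_rot"]).T@w["R"].T,w["camera_matrix"])
for ya in (yaw,yaw+np.pi/2,yaw+np.pi,yaw-np.pi/2):
  u=np.array([np.cos(yaw),np.sin(yaw),0]);
  for h in (300,15):
    print(ya,h,solve_ik([*(g+60*u)[:2],h],down(ya)))
E
```

```text
[586.1 435.   12. ]
[658.9  83.8  12. ]
[505.5  58.6  12. ]
[433.9 406.8  12. ]
mid [546.10963445 246.0335365   12.        ]
yaw -1.367218626734319
[622.2 180.7  17. ]
[618.5 101.9  17. ]
[556.1  83.4  17. ]
gate [541.7 256.1  48. ]
cam in tool [  74.42908805    0.62162491 -141.60760202] [[ 6.53555861e-04 -9.57420470e-01 -2.88696408e-01]
 [ 9.99998552e-01  1.07929353e-03 -1.31550927e-03]
 [ 1.57108367e-03 -2.88695130e-01  9.57419790e-01]] [[333.20490672   0.         316.34847351]
 [  0.         333.20490672 202.93610809]
 [  0.           0.           1.        ]]
-1.367218626734319 300 [ 1.34368744e-01  2.95136318e-01  1.31946748e+00 -4.44089210e-16
  1.52698885e+00  1.50158737e+00]
-1.367218626734319 15 [ 1.34368744e-01  5.48400372e-01  1.68189979e+00 -4.44089210e-16
  9.11292493e-01  1.50158737e+00]
0.20357770006057763 300 [ 1.34368744e-01  2.95136318e-01  1.31946748e+00 -4.44089210e-16
  1.52698885e+00 -6.92089561e-02]
0.20357770006057763 15 [ 1.34368744e-01  5.48400372e-01  1.68189979e+00 -4.44089210e-16
  9.11292493e-01 -6.92089561e-02]
1.7743740268554742 300 [ 1.34368744e-01  2.95136318e-01  1.31946748e+00 -4.44089210e-16
  1.52698885e+00 -1.64000528e+00]
1.7743740268554742 15 [ 1.34368744e-01  5.48400372e-01  1.68189979e+00 -4.44089210e-16
  9.11292493e-01 -1.64000528e+00]
-2.9380149535292155 300 [ 1.34368744e-01  2.95136318e-01  1.31946748e+00 -4.44089210e-16
  1.52698885e+00  3.07238370e+00]
-2.9380149535292155 15 [ 1.34368744e-01  5.48400372e-01  1.68189979e+00 -4.44089210e-16
  9.11292493e-01  3.07238370e+00]
```

```bash
python3 - <<'E'
from h import *
import pickle
yaw=-1.367;u=np.array([np.cos(yaw),np.sin(yaw),0]);v=np.array([-u[1],u[0],0])
O=np.array([546.1,246,0])-17*u-4*v
D=[]
for i,x in enumerate((40,140)):
    goto(O+x*u+20*v+[0,0,230],down(yaw)); pause(.2)
    c=get_calibration("wrist");im=snapshot("wrist");cv2.imwrite(f"pics/w{i}.png",im);D.append(c)
    print(i,[proj(c,O+a*u+b*v+[0,0,z]).round() for a,b,z in((177,-25,17),(177,41,17),(95,65,17),(0,-73,48),(0,73,48))])
pickle.dump(D,open("w.pkl","wb"));print(read_state()["time"],read_state()["contact_force"])
E
```

```text
0 [array([440., 212.]), array([446., 153.]), array([371., 130.]), array([280., 263.]), array([276., 124.])]
1 [array([351., 212.]), array([353., 153.]), array([275., 130.]), array([188., 263.]), array([170., 124.])]
2.825 [-0.04613021 -0.0788229  -0.10346323]
```

View pics/w0.png

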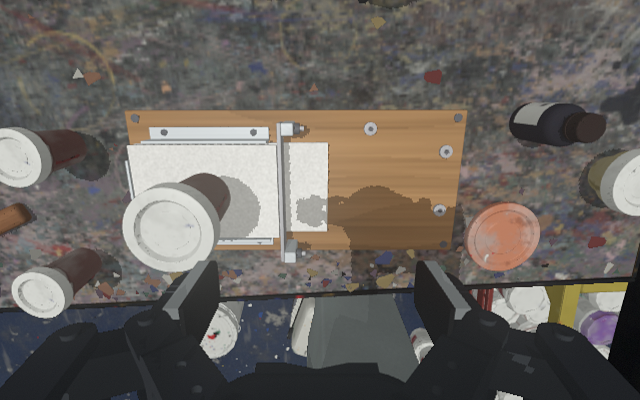

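View pics/w1.png

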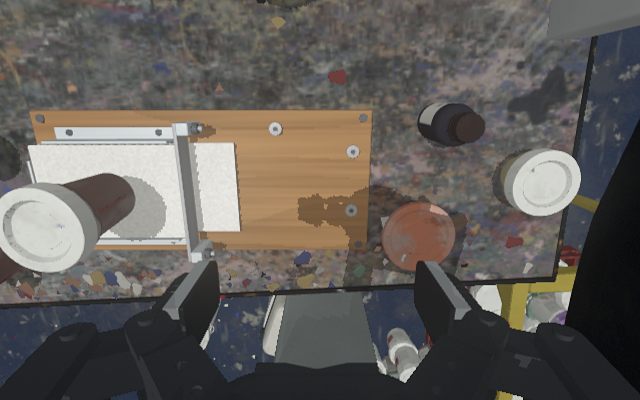

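Both wrist views show the pins: w0 at (371,128), (446,152), (440,210) and w1 at (275,129), (353,152), (351,210). The bottom blank's front edge runs from (328,143) to (327,232) in w0 and from (236,143) to (240,232) in w1. The bystanders are clear of the working path. Next I'll refine these by colour mask and triangulate.

```bash
python3 - <<'E'
from h import *
import pickle
D=pickle.load(open("w.pkl","rb"));I=[cv2.imread(f"pics/w{i}.png") for i in(0,1)]
def pin(im,p):
    x,y=p;s=cv2.cvtColor(im[y-11:y+12,x-11:x+12],cv2.COLOR_BGR2HSV)[...,1]
    m=(s<70).astype(np.uint8);n,l,st,ce=cv2.connectedComponentsWithStats(m)
    k=1+np.argmax(st[1:,4]);return ce[k]+[x-11,y-11],st[k,2:]
P=[]
for a,b in(((440,210),(351,210)),((446,152),(353,152)),((371,128),(275,129))):
    q=[pin(I[0],a),pin(I[1],b)];X=tri([(D[i],q[i][0]) for i in(0,1)])
    Z=np.mean([onz(D[i],q[i][0],15.5) for i in (0,1)],0);P.append(Z)
    print([z[0].round(1) for z in q],[z[1] for z in q],"tri",X.round(1),"onz",[onz(D[i],q[i][0],15.5).round(1) for i in (0,1)])
P=np.array(P);F=np.array([[177,-25],[177,41],[95,65.]])
a=P[:,:2]-P[:,:2].mean(0);f=F-F.mean(0)
yaw=np.arctan2((f[:,0]*a[:,1]-f[:,1]*a[:,0]).sum(),(f*a).sum());R=np.array([[np.cos(yaw),-np.sin(yaw)],[np.sin(yaw),np.cos(yaw)]])
O=P[:,:2].mean(0)-R@F.mean(0);print("yaw",yaw,"O",O,"res",(P[:,:2]-O-F@R.T).round(1))
pickle.dump((O,yaw),open("f.pkl","wb"))
lf=lambda X:(R.T@(X[:2]-O)).round(1)
for i,(p,q) in enumerate((((328,143),(327,232)),((236,143),(240,232)))):
    print("blank front",lf(onz(D[i],p,18)),lf(onz(D[i],q,18)))
print("tri",tri([(D[0],(328,143)),(D[1],(236,143))])[2],tri([(D[0],(327,232)),(D[1],(240,232))])[2])
for i,p in enumerate(((282,123),(181,123))):print("gate left end",lf(onz(D[i],p,48)))
for i,p in enumerate(((171,231),(45,229))):print("tub lid c",lf(onz(D[i],p,137)))
# orange lid/boards
print("board corner",lf(onz(D[0],(467,110),12)),lf(onz(D[1],(372,110),12)))
E
```

```text
[array([439. , 209.6]), array([350.6, 209.7])] [array([ 13,  13, 133], dtype=int32), array([ 12,  13, 125], dtype=int32)] tri [551.8  83.8  14.4] onz [array([552.1,  84.3,  15.5]), array([552.1,  84. ,  15.5])]
[array([445.4, 151.1]), array([352.3, 151.1])] [array([ 14,  14, 149], dtype=int32), array([ 14,  14, 139], dtype=int32)] tri [616.3  97.4  14.2] onz [array([616.4,  97.9,  15.5]), array([616.5,  97.5,  15.5])]
[array([369.9, 128.3]), array([274.9, 128.4])] [array([ 14,  14, 149], dtype=int32), array([ 14,  14, 151], dtype=int32)] tri [623.  182.6  14.2] onz [array([623. , 182.8,  15.5]), array([623.1, 182.5,  15.5])]
yaw -1.363002342878514 O [539.92268179 262.37903216] res [[ 0.2  0.1]
 [-0.1  0.1]
 [-0.1 -0.2]]
blank front [51.2 50. ] [ 50.9 -50.6]
blank front [54.2 50. ] [ 51.4 -50.5]
tri 7.219153875496047 16.162926045564355
gate left end [ 6.5 72.5]
gate left end [10.6 72.5]
tub lid c [-71.1  -1.5]
tub lid c [-66.1   0.2]
board corner [195.7  83.1] [196.6  83.1]
```

```bash
cat >> h.py <<'E'
import pickle
try:
    O,yaw=pickle.load(open("f.pkl","rb"))
    u=np.array([np.cos(yaw),np.sin(yaw),0]);v=np.array([-u[1],u[0],0])
    def W(x,y,z): return np.array([O[0],O[1],0])+x*u+y*v+[0,0,z]
    def st(f0=np.zeros(3)):
        s=read_state();d=np.array(s["position"])-[O[0],O[1],0];f=np.array(s["contact_force"])-f0
        return np.array([d@u,d@v,d[2],f@u,f@v,f[2],s["time"]]).round(2)
except FileNotFoundError: pass
E
python3 - <<'E'
from h import *
goto(W(32,0,60),down(yaw)); grab(20); 
servo_line(W(32,0,26),rate=60); pause(.3)
f0=np.array(read_state()["contact_force"]);np.save("f0.npy",f0);print(f0,st(f0))
print(servo_line(W(32,0,14),rate=6,stop_force=5));print(st(f0));pause(.2);print(st(f0),read_state()["width"])
E
```

```text
[ 0.23471178  0.95714423 -0.23703417] [31.98  0.24 26.38  0.    0.    0.    5.43]
True
[ 3.199e+01  2.000e-02  1.809e+01  5.500e-01 -5.800e-01  4.900e+00
  6.710e+00]
[ 3.201e+01 -1.000e-02  1.806e+01  1.160e+00 -7.200e-01  5.660e+00
  6.910e+00] -0.1855058455298423
```

Touch at z = 18.1, which matches the blank's face. I'll press to about 11 N and draw in monitored steps.

```bash
python3 - <<'E'
from h import *
f0=np.load("f0.npy")
p=st(f0);z=p[2]-0.1
while st(f0)[5]<10.5 and z>16.5:
    z-=.15;servo_line(W(32,0,z),rate=6);
    print(z,st(f0)[5])
x=32
while x<48:
    x+=4;servo_line(W(x,0,z),rate=20);p=st(f0);print(x,z,p)
    if p[5]<9.5:z-=.15
    if p[5]>13:z+=.15
    if p[5]>17:print("high");break
cv2.imwrite("pics/d1.png",snapshot("wrist"))
E
```

```text
17.81 5.03
17.66 6.59
17.51 8.17
17.360000000000003 8.69
17.210000000000004 9.88
17.060000000000006 10.5
36 17.060000000000006 [35.02  0.79 18.09 -2.25 -1.29  8.07  8.8 ]
40 16.910000000000007 [38.61  1.07 18.07 -4.69 -0.7   9.2   9.15]
44 16.76000000000001 [42.52  1.26 18.05 -5.01 -0.8   9.87  9.5 ]
48 16.76000000000001 [ 4.647e+01  1.310e+00  1.808e+01 -4.320e+00 -3.000e-02  8.570e+00
  9.850e+00]
```

View pics/d1.png

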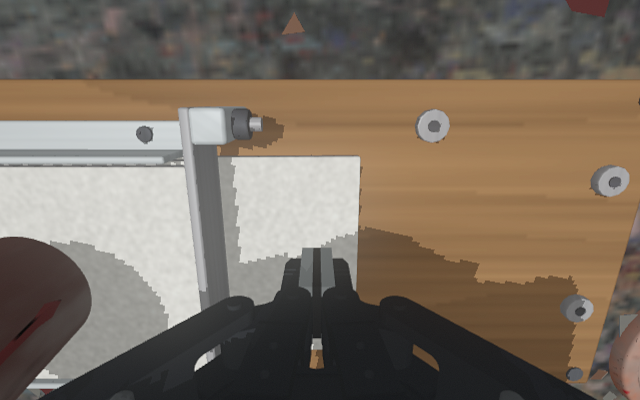

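The view shows the blank's front-left corner at (360,157) and the tub upright at left. I'll compute how far the blank has moved, then carry on drawing.

```bash
cat >> h.py <<'E'
def cornerF(px,c):
    X=onz(c,px,18)-[O[0],O[1],0];return (X@u).round(1),(X@v).round(1)
E
python3 - <<'E'
from h import *
f0=np.load("f0.npy");c=get_calibration("wrist");print("corner",cornerF((360,157),c), "pin",[ (round(float((onz(c,(433,126),17)-[O[0],O[1],0])@k),1)) for k in (u,v)])
x,z=48,16.6
while x<138:
    x+=5;servo_line(W(x,-1,z),rate=25);p=st(f0);print(x,round(z,2),p)
    if p[5]<9.5:z-=.15
    if p[5]>12:z+=.2
    if p[5]>17 or p[5]<3:print("stop");break
c=get_calibration("wrist");cv2.imwrite("pics/d2.png",snapshot("wrist"))
pickle.dump(c,open("d2.pkl","wb"))
E
```

```text
corner (np.float64(64.5), np.float64(52.4)) pin [94.6, 65.3]
53 16.6 [51.56  0.55 18.06 -4.54 -0.8   9.99 10.25]
58 16.6 [56.59  0.53 18.06 -4.96 -0.74  9.44 10.6 ]
63 16.45 [61.7   0.65 18.07 -4.69 -0.64 12.19 10.95]
68 16.65 [67.11  0.51 18.07 -2.36 -0.78  9.63 11.3 ]
73 16.65 [72.24  0.51 18.05 -1.67 -1.07  9.91 11.65]
78 16.65 [77.3   0.5  18.06 -2.37 -0.61 10.15 12.  ]
83 16.65 [82.3   0.51 18.06 -2.94 -0.14  9.36 12.35]
88 16.5 [87.33  0.63 18.03 -2.41 -1.54 11.13 12.7 ]
93 16.5 [92.36  0.62 18.05 -2.67 -1.06 10.86 13.05]
98 16.5 [97.37  0.61 18.03 -2.68 -0.85 10.47 13.4 ]
103 16.5 [ 1.0243e+02  6.2000e-01  1.8040e+01 -3.3600e+00  5.0000e-02  1.1000e+01
  1.3750e+01]
108 16.5 [ 1.0746e+02  6.4000e-01  1.8070e+01 -2.5400e+00 -1.0000e-01  1.1040e+01
  1.4100e+01]
113 16.5 [112.47   0.63  18.05  -2.29  -0.24  11.58  14.45]
118 16.5 [117.52   0.63  18.07  -2.87  -0.92  10.25  14.8 ]
123 16.5 [122.57   0.6   18.05  -2.34  -0.22  11.11  15.15]
128 16.5 [127.56   0.6   18.03  -2.07  -0.43  11.55  15.5 ]
133 16.5 [132.91   0.66  18.05  -1.21  -0.14  11.34  15.85]
138 16.5 [138.15   0.71  18.06  -0.38  -1.39  11.76  16.2 ]
```

View pics/d2.png

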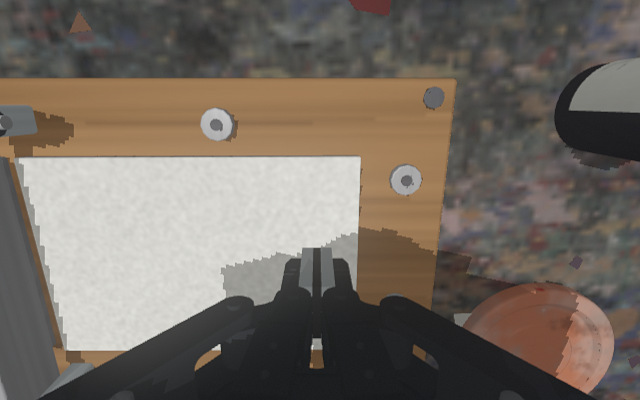

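The blank is fully out: its corners show at (361,156) front-left and about (18,157) rear-left. Next I'll lift, press again at its centre and seat it.

```bash
python3 - <<'E'
from h import *
c=pickle.load(open("d2.pkl","rb"))
a,b=cornerF((361,156),c),cornerF((18,157),c);print(a,b,cornerF((66,350),c))
cx=a[0]-75
p=st();servo_line(W(138,0,40),rate=60)
servo_line(W(cx,-1,40),rate=150);servo_line(W(cx,-1,22),rate=60);pause(.3)
f0=np.array(read_state()["contact_force"]);np.save("f0.npy",f0);print(f0)
print(servo_line(W(cx,-1,14),rate=6,stop_force=4));z=st()[2]-.1
while st(f0)[5]<7 and z>16.3:
    z-=.15;servo_line(W(cx,-1,z),rate=6)
print(z,st(f0))
x,y=cx,-1.
def step():
    global z
    servo_line(W(x,y,z),rate=20);p=st(f0);print(round(x,1),round(y,1),round(z,2),p)
    if p[5]<6:z-=.15
    if p[5]>9:z+=.2
    return p
for _ in range(8):          # forward to the front pins
    x+=3;p=step()
    if p[3]<-4.0:break
for _ in range(10):         # left to the side pin
    y+=2;p=step()
    if p[4]<-4.5:break
c=get_calibration("wrist");cv2.imwrite("pics/d3.png",snapshot("wrist"));pickle.dump(c,open("d3.pkl","wb"))
E
```

```text
(np.float64(156.5), np.float64(52.2)) (np.float64(10.2), np.float64(51.7)) (np.float64(9.0), np.float64(-47.6))
[ 0.43978929 -0.29901607 -0.72193231]
True
17.53 [81.52 -0.85 18.06 -0.79 -2.12  7.67 19.61]
84.5 -1.0 17.53 [84.55 -0.41 18.09  0.66 -1.64  7.53 19.91]
87.5 -1.0 17.53 [ 8.756e+01 -3.400e-01  1.808e+01  6.000e-02 -5.700e-01  6.480e+00
  2.021e+01]
90.5 -1.0 17.53 [ 9.060e+01 -2.800e-01  1.809e+01 -5.700e-01 -8.000e-02  7.190e+00
  2.051e+01]
93.5 -1.0 17.53 [93.58 -0.3  18.07  0.17  0.73  6.99 20.81]
96.5 -1.0 17.53 [95.94 -0.32 18.08 -2.59 -1.01  6.92 21.11]
99.5 -1.0 17.53 [98.52 -0.4  18.08 -4.5   0.36  6.41 21.41]
99.5 1.0 17.53 [98.51  1.09 18.06 -3.67 -1.33  7.4  21.66]
99.5 3.0 17.53 [98.52  3.01 18.07 -4.66 -2.85  8.7  21.91]
99.5 5.0 17.53 [98.54  4.98 18.06 -4.68 -2.3   8.99 22.16]
99.5 7.0 17.53 [98.53  5.96 18.05 -3.29 -5.84 11.38 22.41]
```

View pics/d3.png

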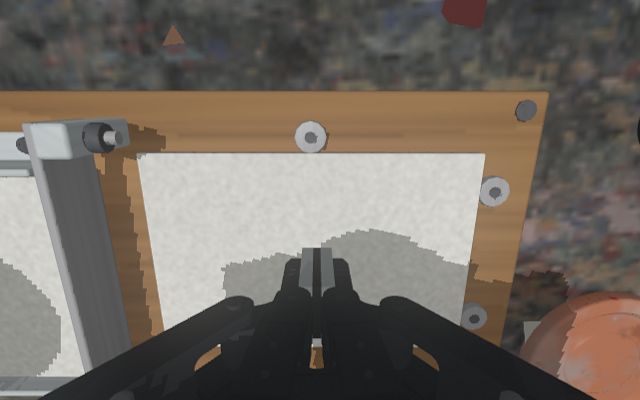

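The blank touches the side pin at (311,137) and the front pins at (494,191) and (473,316). I'll give it one small push into the corner, lift off straight up and check from above.

```bash
python3 - <<'E'
from h import *
f0=np.load("f0.npy")
for x,y,z in((99.5,7,17.7),(101.5,8,17.7),(103,8.5,17.8)):
    servo_line(W(x,y,z),rate=15);pause(.1);print(st(f0))
servo_line(W(103,8.5,22),rate=8);servo_line(W(103,8.5,60),rate=80);print(st(f0))
goto(W(100,40,230),down(yaw));pause(.3)
c=get_calibration("wrist");im=snapshot("wrist");pickle.dump(c,open("d4.pkl","wb"));cv2.imwrite("pics/d4.png",im)
print([proj(c,W(*q,18)).round(1) for q in((170,58),(20,58),(170,-42),(20,-42))])
s=snapshot("scene");cv2.imwrite("pics/s4.png",cv2.resize(s[150:300,220:380],None,fx=4,fy=4))
E
```

```text
[98.53  5.91 18.05 -4.18 -3.77 10.15 22.81]
[99.86  6.81 18.06 -5.3  -5.48  9.48 23.21]
[101.64   7.75  18.08  -6.26  -3.55   8.36  23.57]
[ 1.0299e+02  8.4900e+00  6.0240e+01 -9.0000e-02 -8.1000e-01  2.4000e-01
  2.4870e+01]
[array([383.1, 155.1]), array([241.3, 155. ]), array([377.9, 242.1]), array([247.1, 242.1])]
```

View pics/d4.png

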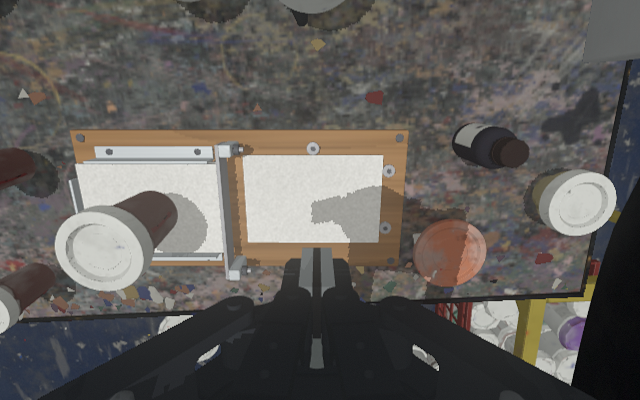

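View pics/s4.png

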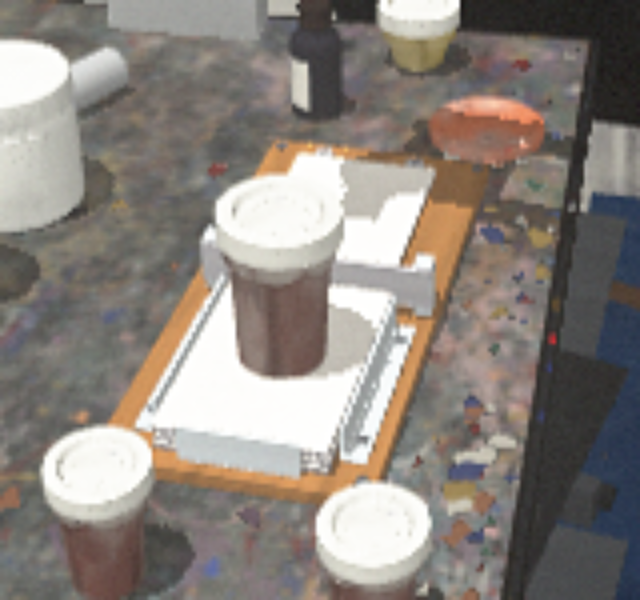

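The blank's corners, at about (383,155), (243,155), (378,242) and (247,242), match the predicted seated positions. The tub stands upright on the three remaining blanks. One numeric edge check, then I'll hand in.

```bash
python3 - <<'E'
from h import *
im=cv2.imread("pics/d4.png");c=pickle.load(open("d4.pkl","rb"))
s=cv2.cvtColor(im,cv2.COLOR_BGR2HSV)[...,1].astype(int)
m=s<60
L=[np.flatnonzero(m[165:240,x])[0] if 0 else 165-np.flatnonzero(~m[140:165,x][::-1])[0] for x in list(range(255,300))+list(range(325,375))]
xs=list(range(255,300))+list(range(325,375))
k=np.polyfit(xs,L,1);print("left edge F",cornerF((255,np.polyval(k,255)-.5),c),cornerF((375,np.polyval(k,375)-.5),c))
ys=[160]+list(range(182,215))
E_=[360+np.flatnonzero(~m[y,360:])[0] for y in ys];k=np.polyfit(ys,E_,1)
print("front F",cornerF((np.polyval(k,158)-.5,158),c),cornerF((np.polyval(k,238)-.5,238),c))
print(read_state()["time"])
E
```

```text
left edge F (np.float64(34.5), np.float64(58.6)) (np.float64(161.4), np.float64(58.6))
front F (np.float64(170.0), np.float64(54.9)) (np.float64(170.4), np.float64(-36.9))
25.9917
```

Measured against the pins: left edge at y = 58.6 (58 expected), front edge at x = 170.0 to 170.4 (170 expected), and square to the board.

```bash
python3 -c "
from plant import *
print(close_job())"
```

```text
the job is handed in; nothing more can be done
None
```

The bottom blank is drawn out and lies flat and square against all three register pins; the other three blanks and the tub stayed in the magazine, finger press read at most about 12 N, and the job was handed in at about 26 s (result not shown to me).

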